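# Let the marbles down into the jacks dish

## Robot

A 6-joint arm with a two-finger parallel gripper is mounted at the origin on the work surface. World frame = base frame: x ahead of the robot, y to its left, z up, the work surface at z = 0. Lengths are in m, angles in rad, forces in N, time in s.
With the tool pointing down it reaches from about 0.275 to 1 m from the base axis. Payload 8.4 kg.
Tool frame: the origin (TCP) lies on the centre line of the jaws, within the pads' length; the fingertips stand bot.tip_reach ahead of it and the grasp point (between the pads) lies 3 mm ahead of it (bot.tip_reach is the distance from the TCP to the fingertips, in m); z points along the fingers, y is the line along which they close (so a half turn about z gives the same grasp; the last joint's range is limited). The gripper opens to 85 mm and grips with 20 to 120 N. Pads are 22 mm wide; open, the fingers measure 114 mm over their backs; the gripper's body (76 mm by 85 mm) begins 54 mm behind the grasp point. The pads swing forward as they close: fully open they stand 13 mm farther back than shut.
Start: joints at [-1.323, 0.353, 1.633, -0, 1.155, -0.002], TCP at [0.155, -0.606, 0.253] pointing down, gripper open.
Joint ranges: [-2.63, 2.63], [-0.92, 2.1], [0.06, 2.66], [-1.3, 4.44], [0, 2.69], [-3.02, 3.02]. Speed limits (rad/s): [2.22, 2.22, 2.79, 3.14, 3.14, 3.14].

## Interface

Orientations are given as [roll, pitch, yaw] about the fixed x, y, z axes, in that order (R = Rz(yaw) Ry(pitch) Rx(roll)).
In Python, from bench import bot, viewer gives the robot as it stands. The module is installed in compiled form; this text tells all that it offers.
- The arm moves only by the tool carry_out, never from a script. Its argument "series" is a list that holds one entry, the list of rows, each a list of 7 numbers: the turn, a rotation vector about the world's x, y, z in degrees, then the shift along the world's x, y, z in mm, then the opening, from 0 (shut) to 1 (fully open). A call has 1 to 10 rows; each row shifts and turns the commanded pose from where the row before left it; what a row does not reach is not made up. A row lasts 1/8 s, in which the tool goes at most 62.5 mm and 10.7 degrees, less where a joint would pass 70% of its speed; a pose out of reach is approached as far as the arm can. A call is refused whole if a number of a shift passes 62.5 or a number of a turn 10.7, either way. A call with a gripper value outside its range is refused whole. The fingers move at their own pace and stop on an object; "force" is the grip in N (left out, the last holds). Time passes only in rows, so rows that do not move let the fingers close. It gives the time, the measured TCP pose, the force, the opening and the grip force at its end, in the units of the state.
- bot.get_state(): the state, without advancing time (a new reading comes with each control period).
- viewer.read_camera(name): name is "scene" or "top" or "wrist"; returns a dict with "image" (384x512x3 uint8, red, green, blue), "depth" (384x512 float32, m along the optical axis (not along the pixel's ray), 0 where there is no reading), "vfov" (degrees; the focal length in pixels is half the picture's height over the tangent of half this angle, whatever the lens; pixels are square), "cx", "cy" (the principal point, pixels), "eye" and "attitude" of the camera in the world. Camera axes: x right, y down, z forward; pixel columns grow to the right and rows downward; lengths in m; the calibration is good to about 2 mm. The wrist camera is an equidistant fisheye: a pixel r from the principal point sees the ray r / f radians off the axis. A picture is of the moment at which its call begins.
- bot.close_job(): hands the job in; it is judged then, once.
Trained networks look in the newest picture that a camera, given by its name, has taken for a name from the list of things; names that differ only in an ending like _2 or _b are one class to them, and where a whole thing is asked for, a point or a joint stands for the part that bears it (a point fixed in the world has none). Each returns a list of dicts, best first, with "conf" (0 to 1); they miss things now and then, are a little off and sometimes report something else, mostly with a low value. They report only what shows in the picture. A call takes as long as a camera call.
- viewer.find_in(camera, thing): "position" ([x, y, z] in m, in world coordinates, good to about 4 mm: the middle of the surface that is visible of it).
- viewer.regions_of(camera, thing): "pixels" (384x512 bool, what is visible of it).
The state is a dict: "t": time; "joint_pos": joint angles; "dq": joint speeds; "joint_efforts": joint torques, N m; "ee_pos": TCP position; "orientation": TCP orientation; "force": force on the tool from outside, world axes, zero at the start; "ft_torque": the same for the moment, N m; "grip_width": finger opening in m; "gripper_force": force on a finger pad.
Only numpy, scipy, OpenCV 4.12 (cv2) and the standard library are available. Lean on these libraries where they do the work, as an engineer would, in place of code of your own. Each camera call takes 0.05 s, during which the arm holds its last target. There are 200 camera calls.

## Task

Push the empty brass dish along the shelf with the fingertips until it sits under the lip of the wooden marble dispenser, home against its V-shaped stop. Then press the dispenser's red paddle down to lift the gate, keep it down until all three marbles have rolled into the dish, and let the paddle come back up so that the gate is shut and the dish stays where it is. Only push and press: do not pick up or tip the dish, do not touch the marbles, and leave the other things on the shelf as they stand.

Things in the scene. Friction and masses are not known exactly. Their poses are not given: they have to be found in the camera images.
- dispenser: Marble dispenser: a plywood and pale wood stand fixed to the shelf. Origin on the shelf; +y runs uphill along its chute, +z up, the paddle sticks out towards -x (the robot's side). Base plate: x -115 to +67, y -77 to +128 mm, 12 mm thick. The chute runs along x = 0, its lip overhangs the base at y = -100 mm.
- nest (a point): Point on the shelf where the dish's centre belongs, at (0, -140, 0) mm of the dispenser, same axes. On its +y side two dark wood battens, 34 mm high, make a V-shaped stop open towards -y: the round dish, pushed from the -y side, centres itself in it and its rim then touches both. The lip is 40 mm to the +y side, 50 mm up.
- lip (a point): Middle of the lower end (lip) of the sloped chute, on its running surface, 58 mm above the shelf; the wood under it is 8 mm thick, so the 30 mm high dish passes below, and its side rails rise 18 mm above it. Same axes as the nest; the marbles roll towards -y and drop off here.
- paddle (a point): Centre of the top face of the red finger paddle, 44 x 40 mm, on the lever's end nearest the robot; at rest 145 mm above the shelf, tilted 0.18 rad. Pressed straight down from above it falls 29 mm to its stop and needs 2 N at first, 4 N at the stop; a spring brings it back up. The axle lies 76 mm towards the dispenser's +x, in a fork 128 mm high.
- gate (a point): Middle of the lower edge of the aluminium gate blade (20 mm wide, 4 mm thick) at the other end of the lever, hanging across the chute; shut, it is 4 mm over the chute's floor.
- rocker (a joint): Angle of the rocking lever: 0 = paddle up, gate shut; 0.36 = paddle pressed to its stop, gate lifted 30 mm. The 25 mm marbles pass freely from about 0.28 on.
- dish: The empty brass-toned steel jacks dish, loose, round: 120 mm over the rim, 112 mm at the foot, 30 mm high, wall and floor 3 mm, 0.2 kg. Origin at the centre of its underside.
- marble1_center (a point): Centre of the green glass marble, 25 mm in diameter; it waits first, against the gate.
- marble2_center (a point): Centre of the blue marble, 25 mm in diameter, second behind the gate.
- marble3_center (a point): Centre of the orange marble, 25 mm in diameter, third behind the gate. After the gate opens all three run out within about a second.
- mug: Blue ceramic mug, 80 mm across, 92 mm high, handle on its own +y side; origin at the centre of its underside. Leave alone.
- jar: Clear plastic jar with a green screw cap, 72 mm across, 105 mm high; origin at the centre of its underside. Leave alone.
- ball_center (a point): Centre of the yellow silicone ball, 40 mm in diameter, sitting in a hollow of the wooden marble board (200 x 200 x 20 mm, fixed). Leave alone.
- tumbler: Steel tumbler, 68 mm across, 85 mm high; origin at the centre of its underside. Leave alone.
- jack1: Steel jack, about 30 mm across; origin on the shelf under its centre. Leave alone.
- jack2: Brass jack, about 30 mm across; origin on the shelf under its centre. Leave alone.

How it is judged:
On the way, in this order (a step that is already met when the one before it is completed fails the run):
1. the dish stands under the lip, home against the V-shaped stop (within 18 mm), gate still shut (horizontal distance between dish and nest below 0.018 m and height (world z) of dish below 0.006 m and angle between dish's own z axis and vertical below 0.08 rad and value of joint rocker below 0.06 rad and linear speed of dish below 0.02 m/s), for 0.2 s.
2. the paddle is pressed by the robot and the gate is lifted (value of joint rocker above 0.25 rad and contact force between the fingers and rocker above 0.3 N), for 0.2 s.
3. all three marbles lie in the dish while the paddle is still kept down (horizontal distance between each of marble1_center, marble2_center, marble3_center and dish below 0.048 m and z of each of marble1_center, marble2_center, marble3_center in the frame of dish below 0.032 m and value of joint rocker above 0.2 rad), for 0.05 s.
At the end, for the whole second after the job is handed in: All three marbles lie in the dish (centres within 48 mm of its centre and below its rim), the dish stands level and still on the shelf within 25 mm of its place against the V-shaped stop, and the gate is shut (lever below 0.04 rad) (horizontal distance between each of marble1_center, marble2_center, marble3_center and dish below 0.048 m and z of each of marble1_center, marble2_center, marble3_center in the frame of dish below 0.032 m and horizontal distance between dish and nest below 0.025 m and height (world z) of dish below 0.006 m and angle between dish's own z axis and vertical below 0.08 rad and linear speed of dish below 0.02 m/s and value of joint rocker below 0.04 rad); the robot touches nothing.
It fails at once if the dish is lifted or tipped (height (world z) of dish above 0.01 m or angle between dish's own z axis and vertical above 0.2 rad).
It fails at once if a marble is touched by the robot (contact force between any of the fingers, the arm and marble1 above 0.2 N or contact force between any of the fingers, the arm and marble2 above 0.2 N or contact force between any of the fingers, the arm and marble3 above 0.2 N).
It fails at once if the mug, jar, ball, tumbler or a jack is moved more than 15 mm (distance of any of mug, jar, ball_center, tumbler, jack1, jack2 from where it was at the start of the episode above 0.015 m).
It also fails if it takes over 48 s, if anything falls off the work surface, if the arm or the gripper's body presses on something with over 40 N, if the wrist force passes 120 N, or if a joint passes its speed limit or range.

## Working session

There is one attempt and no reset: what is moved stays moved. The work goes in short steps, Python scripts to look and compute and a tool call to move; the robot and the scene stay as the last step left them, time stands still between calls to the robot, and variables do not carry over. Pictures are saved under pics/ and viewed, at most 10 in all, crops included, and the job is handed in when it is done.

Besides the shell and the picture viewer there is one more tool, called after "Request:" by a JSON object that holds its "op" and its "data", one argument or row to a line. carry_out: Moves the arm, as the interface text tells. Its arguments: {"type":"object","properties":{"series":{"type":"array"},"force":{"type":"number"}},"required":["series"]}

```bash
mkdir -p pics
cat > h.py <<'E'
import numpy as np, cv2
from bench import bot, viewer
def cam(n, save=None):
    c=viewer.read_camera(n)
    if save: cv2.imwrite('pics/'+save,c['image'][:,:,::-1])
    return c
def R(c):
    a=np.array(c['attitude'],float)
    if a.shape==(3,3): return a
    r,p,y=a
    from scipy.spatial.transform import Rotation as Q
    return Q.from_euler('xyz',a).as_matrix()
def cloud(c):
    f=192/np.tan(np.radians(c['vfov'])/2)
    v,u=np.mgrid[:384,:512]; d=c['depth']
    P=np.stack([(u-c['cx'])/f*d,(v-c['cy'])/f*d,d],-1)
    return P@R(c).T+np.array(c['eye'])
E
python3 - <<'E'
from h import *
s=bot.get_state(); print(s['ee_pos'],s['orientation'],s['grip_width'],bot.tip_reach,s['t'])
for n in('scene','top'):
    c=cam(n,n+'0.png'); print(n,c['eye'],c['attitude'],c['vfov'])
    P=cloud(c); np.save(n+'P.npy',P)
    for t in ['dispenser','lip','paddle','gate','dish','marble1_center','marble2_center','marble3_center','mug','jar','ball_center','tumbler','jack1','jack2']:
        print(t,[(np.round(r['position'],3).tolist(),round(r['conf'],2)) for r in viewer.find_in(n,t)[:2]])
E
```

```text
[ 0.15441623 -0.60516758  0.25255758] [-3.14021489e+00 -1.42229836e-05  2.49849460e-01] 0.08522591100288197 0.022 0.0
scene [ 1.53321129 -0.76948459  0.99208667] [-2.22595869 -0.02248213  0.92728897] 43.338281089131016
dispenser [([0.641, 0.166, 0.035], 0.74)]
lip [([0.641, 0.165, 0.038], 0.78)]
paddle [([0.52, 0.184, 0.126], 0.75)]
gate [([0.521, 0.186, 0.127], 0.64)]
dish [([0.495, -0.088, 0.006], 0.89), ([0.642, 0.168, 0.038], 0.48)]
marble1_center []
marble2_center [([0.543, -0.56, 0.044], 0.65)]
marble3_center []
mug [([0.681, -0.148, 0.061], 0.84)]
jar [([0.459, 0.281, 0.077], 0.62)]
ball_center [([0.54, -0.561, 0.047], 0.45)]
tumbler [([0.495, 0.44, 0.061], 0.74)]
jack1 []
jack2 []
top [ 0.27066516 -0.07455263  1.77889216] [-2.94034447 -0.00507131 -1.46946702] 43.51462450016443
dispenser [([0.612, 0.195, 0.014], 0.75)]
lip [([0.607, 0.196, 0.015], 0.72)]
paddle [([0.509, 0.195, 0.133], 0.74)]
gate [([0.509, 0.192, 0.13], 0.74)]
dish [([0.509, -0.088, 0.003], 0.72)]
marble1_center [([0.676, -0.141, 0.027], 0.36)]
marble2_center []
marble3_center []
mug [([0.678, -0.143, 0.031], 0.6)]
jar [([0.432, 0.275, 0.106], 0.88)]
ball_center []
tumbler [([0.484, 0.464, 0.044], 0.67)]
jack1 [([0.53, -0.549, 0.051], 0.43)]
jack2 [([0.53, -0.549, 0.051], 0.43)]
```

View pics/scene0.png

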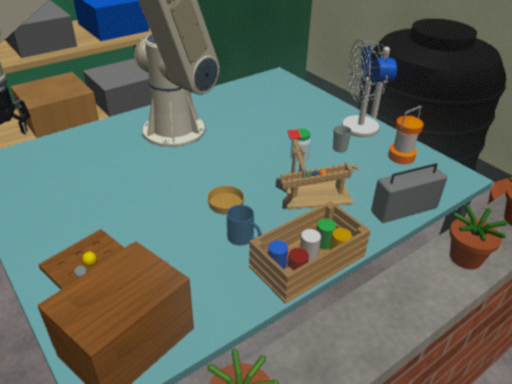

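View pics/top0.png

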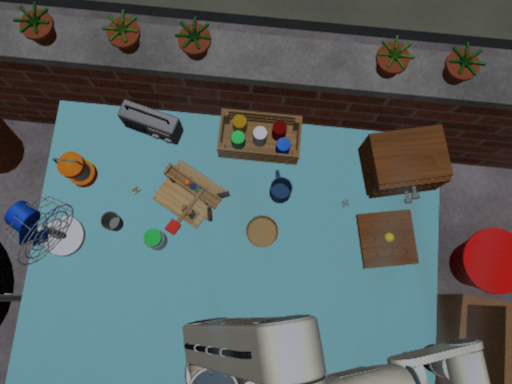

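The scene shows the dispenser at about (318,180), its red paddle at (294,134), the dish at (226,200) and the mug at (241,225). In the top view the paddle is at (173,227), the dish at (262,232), the V battens near (215,190), the mug at (281,190) and the jar at (154,238). Next I'll fit the dispenser's pose.

Run:
```python
from h import *
img=cv2.imread('pics/top0.png'); P=np.load('topP.npy')
cr=img[145:265,130:300]; cv2.imwrite('pics/crop0.png',cv2.resize(cr,None,fx=4.7,fy=4.7,interpolation=cv2.INTER_CUBIC))
# dish
m=np.zeros((384,512),bool); m[205:255,240:290]=1
q=P[m&(P[...,2]>.018)&(P[...,2]<.05)]; c,r=cv2.minEnclosingCircle(q[:,:2].astype(np.float32)); print('dish',c,r,np.median(q[:,2]))
# paddle red
hsv=cv2.cvtColor(img,cv2.COLOR_BGR2HSV)
m=((hsv[...,0]<8)|(hsv[...,0]>172))&(hsv[...,1]>150); m[:200]=0;m[260:]=0;m[:,:150]=0;m[:,220:]=0
print('paddle',P[m].mean(0),cv2.minAreaRect(P[m][:,:2].astype(np.float32)))
# height map rasterised
S=P[145:265,130:250].reshape(-1,3)
m=(S[:,2]>.007)&(S[:,2]<.018); b=S[m]; print('base',len(b),cv2.minAreaRect(b[:,:2].astype(np.float32)))
print('z rows (top view), mm')
for v in range(158,230,3): print(v,' '.join('%3d'%(1000*P[v,u,2]) for u in range(150,236,3)))
for uv in [(150,195),(235,195),(190,160),(190,228)]: print(uv,P[uv[1],uv[0]])
```

```text
dish (0.5064746141433716, -0.09301058948040009) 0.06014013662934303 0.028492663226040826
paddle [0.47124187 0.20834792 0.15600067] ((0.3854001760482788, 0.06986585259437561), (0.3665255904197693, 0.0417410172522068), 58.03120040893555)
base 1963 ((0.583491325378418, 0.18857163190841675), (0.4538334310054779, 0.45586469769477844), 5.875858783721924)
z rows (top view), mm
158   2   0  -7   1  -3   7  -2  -5  -1   0  -8   0  -8  -8   2  -1  -5   5  -1   0  -2  -1  -1  -4  -1  -2   4  -8   0
161  -2  -4   1  -1   2   2   1  -5   2  -1  10  -7   1   0   3   9   0   2   4  -5  -1   1  -2  -4  -9   7   0   2  -1
164  -2  -3  -2  -1  -3  14 117 105   2  13   8  15  12   1  -3  -5  -1   3   8  -4  -7   0   6  -2  -9   1  -1  -1   5
167   0   0  -7  -2   5   6 106  88 102   7   6  11  16   9 -12  -1   0   6   0   0  -5  -2   7  -6   9   0  -2   0   0
170  -5  -4   3   1   0 105  80  81  81 101  98  12  12  12  13   8  -2  -2  -2   2   9   6   2  -6  -1   0   1   9  -6
173  -8   0  12  -5   0  97  83  75  84  84 1778  97  13  13  13  10  16  11  -3  -4   1  11  -5   9   2   0  -3   1  -1
176   
[... 1648 characters left out ...]
  4   2   0   1  -1   1   1
218   1   8  -3  -1  -3   0  -6  -2  -9 130 130  11  20  21  26   9  14  15   1  11  39   0   3  -5  -4   1   4  -3   0
221   3  -1   0  -9   0  -2   6 140 142 130  -8   0  15  24   9  12  10   8  -3   5   6  -5   3  -6  -6  -3   5  -4   1
224   1   0  -3   4  -2  -9 144 140 138 143 142  -4   5   0  10  11   4   0   0  -2   2   6   2  -2   0   0  -3  -1  -4
227  12   1   4  -6   0 147 151 146 151 149   0   0  -4  -4  -4  11   2   5  -4   0   1   1  13  13  -5  -1   2   0  -2
(150, 195) [ 0.60181698  0.33801892 -0.00561919]
(235, 195) [0.63304592 0.01762548 0.00245318]
(190, 160) [ 0.75273775  0.20442136 -0.00234899]
(190, 228) [ 0.49181148  0.17092296 -0.00099997]
```

View pics/crop0.png

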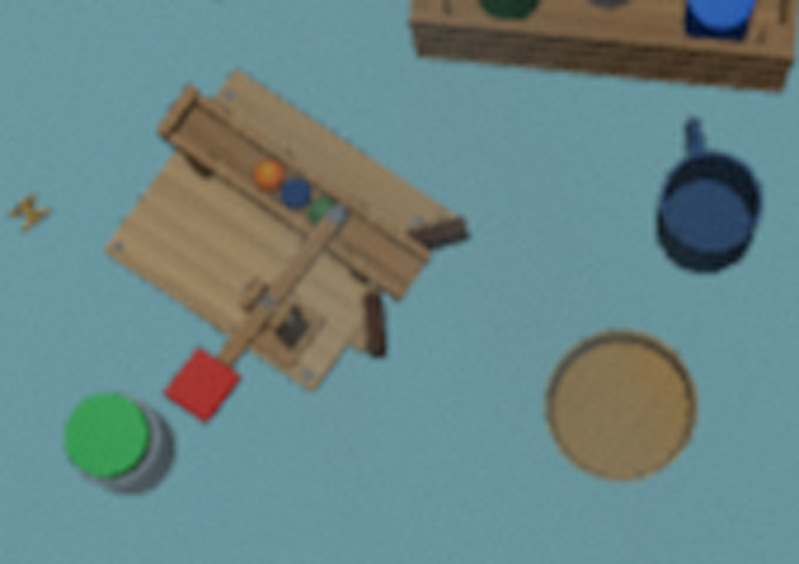

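The crop shows the base corners at (237,68), (108,247) and (315,388), the lip end running from (402,300) to (430,253), the paddle centred at (203,384), and the dish circle at (620,405) with r≈75. I'll turn these into a pose.

```bash
cat >> h.py <<'E'
def ray(c,u,v,z):
    f=192/np.tan(np.radians(c['vfov'])/2)
    d=R(c)@np.array([(u-c['cx'])/f,(v-c['cy'])/f,1]); e=np.array(c['eye'])
    return e+d*(z-e[2])/d[2]
E
python3 - <<'E'
from h import *
from scipy.spatial.transform import Rotation as Q
c=cam('top')
px=lambda a,b,z: ray(c,(a+.5)/4.7+130-.5,(b+.5)/4.7+145-.5,z)
W=np.array([px(237,68,.012),px(108,247,.012),px(315,388,.012),px(416,276,.076)])[:,:2]
M=np.array([[67,128],[-115,128],[-115,-77],[0,-100]])/1000
mc,wc=M.mean(0),W.mean(0); U,_,Vt=np.linalg.svd((M-mc).T@(W-wc)); r=(U@Vt).T
t=wc-r@mc; print('yaw',np.degrees(np.arctan2(r[1,0],r[0,0])),'t',t,'res mm',1000*(W-(M@r.T+t)))
nest=r@[0,-.14]+t; print('nest',nest,'dir +y',r[:,1])
p=px(203,384,.145); print('paddle',p,'in disp',r.T@(p[:2]-t))
for n in((620,405,.03),(103,436,.105),(707,210,.092)): 
    w=px(*n); print(n,w,'disp',r.T@(w[:2]-t))
# battens from both clouds: points with z 22..40 in dispenser frame
for cn in('top','scene'):
    Pp=np.load(cn+'P.npy').reshape(-1,3); d=(Pp[:,:2]-t)@r
    k=(Pp[:,2]>.02)&(Pp[:,2]<.042)&(abs(d[:,0])<.11)&(d[:,1]<-.06)&(d[:,1]>-.2)
    print(cn,k.sum(),(1000*d[k][::max(1,k.sum()//14)]).round().tolist())
img=c['image'][:,:,::-1]; hsv=cv2.cvtColor(np.ascontiguousarray(img),cv2.COLOR_BGR2HSV)
m=((hsv[...,0]<8)|(hsv[...,0]>172))&(hsv[...,1]>150); m[:215]=0;m[240:]=0;m[:,:160]=0;m[:,190:]=0
v,u=np.nonzero(m); print('paddle2',ray(c,u.mean(),v.mean(),.145),len(u))
D=np.array([.5065,-.093]); print('dish->nest',nest-D,np.linalg.norm(nest-D),'dish in disp',r.T@(D-t))
E
```

```text
yaw -28.308996779834985 t [0.63078687 0.15819461] res mm [[-1.88629296  1.24439575]
 [ 1.11296271 -2.27800077]
 [ 2.77363495  0.21541097]
 [-2.0003047   0.81819406]]
nest [0.56439516 0.0349382 ] dir +y [0.47422646 0.8804029 ]
paddle [0.47346538 0.21002809 0.145     ] in disp [-0.1630871  -0.02897167]
(620, 405, 0.03) [ 0.50443828 -0.09476158  0.03      ] disp [ 0.00872085 -0.28262121]
(103, 436, 0.105) [0.4323098  0.28554642 0.105     ] disp [-0.23513338  0.01799782]
(707, 210, 0.092) [ 0.65214143 -0.14561369  0.092     ] disp [ 0.16287456 -0.25734681]
top 102 [[54.0, -84.0], [49.0, -83.0], [35.0, -71.0], [50.0, -92.0], [34.0, -76.0], [48.0, -97.0], [34.0, -86.0], [-24.0, -61.0], [-31.0, -76.0], [-38.0, -77.0], [-47.0, -79.0], [-43.0, -88.0], [-52.0, -91.0], [-60.0, -92.0], [-66.0, -96.0]]
scene 100 [[-61.0, -99.0], [-53.0, -90.0], [-52.0, -101.0], [-48.0, -91.0], [-39.0, -93.0], [24.0, -65.0], [37.0, -85.0], [35.0, -87.0], [40.0, -88.0], [53.0, -91.0], [59.0, -96.0], [62.0, -100.0], [61.0, -99.0], [60.0, -99.0], [70.0, -94.0]]
paddle2 [0.47273891 0.21036343 0.145     ] 122
dish->nest [0.05789516 0.1279382 ] 0.14042803921820887 dish in disp [ 0.00970061 -0.28009258]
```

Request:
{"op": "carry_out", "data": {
  "series": [
    [[0, 0, 6, 31.3, 42.5, 0, 0.6], [0, 0, 6, 31.3, 42.5, 0, 0.6], [0, 0, 6, 31.3, 42.5, 0, 0.6], [0, 0, 6, 31.3, 42.5, 0, 0.6], [0, 0, 6, 31.3, 42.5, 0, 0.6], [0, 0, 6, 31.3, 42.5, 0, 0.6], [0, 0, 6, 31.3, 42.5, 0, 0.6], [0, 0, 5.5, 31.3, 42.5, 0, 0.6], [0, 0, 0, 31.3, 42.5, 0, 0.6], [0, 0, 0, 31.3, 42.5, 0, 0.6]]
  ]
}}

```text
t: 2.8
ee_pos: [0.4685, -0.1791, 0.2536]
orientation: [3.141, -0.0, 1.079]
force: [1.1, -1.1, 0.1]
grip_width: 0.0514
gripper_force: 0.0
```

Request:
{"op": "carry_out", "data": {
  "series": [
    [[0, 0, 0, 0, 0, -45, 0.6], [0, 0, 0, 0, 0, -45, 0.6], [0, 0, 0, 0, 0, -45, 0.6], [0, 0, 0, 0, 0, -45, 0.6], [0, 0, 0, 0, 0, -25, 0.6], [0, 0, 0, 0, 0, -12, 0.6], [0, 0, 0, 0, 0, 0, 0.6]]
  ]
}}

```text
t: 3.68
ee_pos: [0.4674, -0.1806, 0.0361]
orientation: [-3.141, 0.0, 1.079]
force: [0.7, 1.0, -0.1]
grip_width: 0.0508
gripper_force: 0.0
```

Run:
```python
from h import *
c=cam('wrist','w1.png'); t=cam('top'); s=cam('scene')
a=t['image'][185:265,180:320]; b=s['image'][140:250,150:330]
o=np.vstack([cv2.resize(a,(600,343)),cv2.resize(b,(600,257))[:257]])
cv2.imwrite('pics/m1.png',o[:,:,::-1])
print(bot.get_state()['ee_pos'],bot.get_state()['force'])
```

```text
[ 0.46834969 -0.18094585  0.03737416] [ 0.06682045 -0.30826311 -0.27503314]
```

View pics/m1.png

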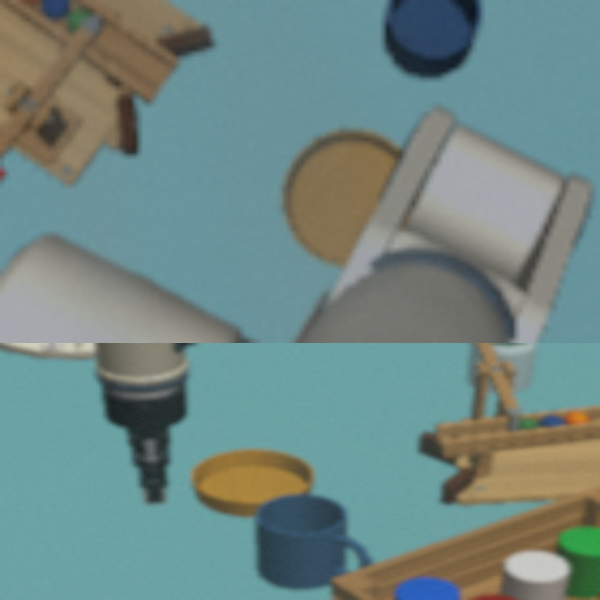

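The fingers stand behind the dish (top half: dish at (350,200), gripper to its right), clear of the mug, so I'll start pushing.

Request:
{"op": "carry_out", "data": {
  "series": [
    [[0, 0, 0, 6.2, 13.7, 0, 0.6], [0, 0, 0, 6.2, 13.7, 0, 0.6], [0, 0, 0, 6.2, 13.7, 0, 0.6], [0, 0, 0, 6.2, 13.7, 0, 0.6], [0, 0, 0, 6.2, 13.7, 0, 0.6], [0, 0, 0, 6.2, 13.7, 0, 0.6], [0, 0, 0, 6.2, 13.7, 0, 0.6], [0, 0, 0, 6.2, 13.7, 0, 0.6], [0, 0, 0, 4, 9, 0, 0.6], [0, 0, 0, 2, 4, 0, 0.6]]
  ]
}}

```text
t: 5.08
ee_pos: [0.5233, -0.0574, 0.0362]
orientation: [-3.141, 0.0, 1.079]
force: [-0.8, -1.3, 1.1]
grip_width: 0.0512
gripper_force: 1.2
```

```bash
cat > look.py <<'E'
from h import *
import sys
t=cam('top'); s=cam('scene')
n=sys.argv[1]
a=t['image'][165:265,150:300]; b=s['image'][130:230,180:360]
o=np.vstack([cv2.resize(a,(500,333)),cv2.resize(b,(500,267))])
cv2.imwrite('pics/%s.png'%n,o[:,:,::-1])
N=np.array([.5644,.0349]); ey=np.array([.4742,.8804]); ex=np.array([.8804,-.4742])
for nm,c in(('top',t),('scene',s)):
    P=cloud(c); d=P[...,:2]-N; h=P[...,2]
    for r in viewer.regions_of(nm,'dish')[:2]:
        m=r['pixels']; q=P[m&(h>.022)&(h<.036)]
        if len(q)<8: continue
        x=q[:,:2]; A=np.c_[x,np.ones(len(x))]
        from scipy.optimize import least_squares
        z=least_squares(lambda p:np.hypot(*(x-p).T)-.0585,x.mean(0),loss='soft_l1',f_scale=.003).x
        print(nm,r['conf'],len(q),'dish',z.round(4),'off nest x,y mm',1000*(z-N)@ex,1000*(z-N)@ey)
st=bot.get_state(); e=st['ee_pos'][:2]-N; print(st['t'],'tcp',st['ee_pos'],'rel',1000*e@ex,1000*e@ey,st['force'])
E
python3 look.py m2
```

```text
top 0.56 18 dish [ 0.5513 -0.0032] off nest x,y mm 6.487696522240581 -39.72541224637336
scene 0.95 146 dish [ 0.5545 -0.0024] off nest x,y mm 8.983939259856825 -37.47324054791436
5.275 tcp [ 0.52303716 -0.05802666  0.03620943] rel 7.649979303483747 -101.42688703082484 [-0.45919578 -0.32335833 -0.09487035]
```

View pics/m2.png

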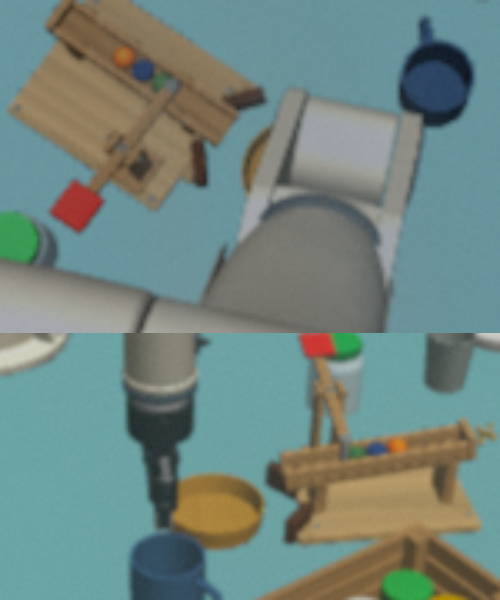

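The dish is following the fingers and lies between them and the V (top half: rim at (255,160)). It has about 38 mm to go.

Request:
{"op": "carry_out", "data": {
  "series": [
    [[0, 0, 0, 2, 6, 0, 0.6], [0, 0, 0, 2, 6, 0, 0.6], [0, 0, 0, 2, 6, 0, 0.6], [0, 0, 0, 2, 6, 0, 0.6], [0, 0, 0, 2, 5, 0, 0.6], [0, 0, 0, 1, 3, 0, 0.6], [0, 0, 0, 0.5, 1.5, 0, 0.6], [0, 0, 0, 0, 0, 0, 0.6]]
  ]
}}

```text
t: 6.28
ee_pos: [0.5347, -0.0244, 0.0363]
orientation: [3.142, -0.0, 1.079]
force: [-0.2, -0.4, -0.6]
grip_width: 0.0511
gripper_force: 0.1
```

```bash
python3 look.py m3
```

```text
scene 0.96 157 dish [0.5669 0.0308] off nest x,y mm 4.183005028858365 -2.4528944201915395
6.475 tcp [ 0.53466967 -0.02458562  0.03634888] rel 2.0334975978151895 -66.46925910021591 [ 0.30127255 -0.34289671  0.09823327]
```

Request:
{"op": "carry_out", "data": {
  "series": [
    [[0, 0, 0, 0.5, 1.5, 0, 0.6], [0, 0, 0, 0.5, 1.5, 0, 0.6], [0, 0, 0, 0.5, 1, 0, 0.6], [0, 0, 0, 0, 0, 0, 0.6]]
  ]
}}

```text
t: 6.98
ee_pos: [0.5361, -0.0204, 0.0363]
orientation: [3.142, 0.0, 1.079]
force: [-0.4, -1.2, 1.0]
grip_width: 0.0513
gripper_force: 0.4
```

```bash
python3 look.py m4
```

```text
scene 0.85 138 dish [0.5671 0.0343] off nest x,y mm 2.716505600164213 0.7269346258114423
7.175 tcp [ 0.53608856 -0.02047277  0.03626879] rel 1.3323741899210775 -62.175475706787616 [-0.17385685  0.08655398 -0.8713623 ]
```

View pics/m4.png

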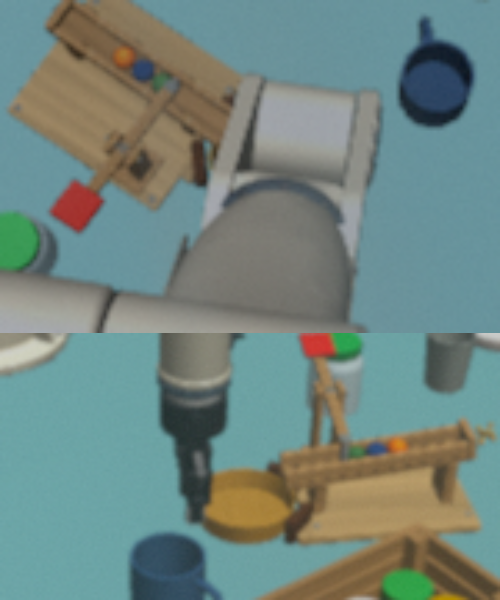

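The dish is home: the scene half shows it at (248,505) against both battens, under the lip. I'll nudge it 1.5 mm more, back off and rise.

Request:
{"op": "carry_out", "data": {
  "series": [
    [[0, 0, 0, 0.5, 1.4, 0, 0.6], [0, 0, 0, 0, 0, 0, 0.6], [0, 0, 0, -5, -9, 0, 0.6], [0, 0, 0, -15, -28, 0, 0.6], [0, 0, 0, 0, 0, 40, 0.6], [0, 0, 0, 0, 0, 50, 0.0], [0, 0, 0, 0, 0, 50, 0.0], [0, 0, 0, 0, 0, 50, 0.0], [0, 0, 0, 0, 0, 30, 0.0], [0, 0, 0, 0, 0, 0, 0.0]]
  ]
}}

```text
t: 8.43
ee_pos: [0.5177, -0.0566, 0.2587]
orientation: [3.137, -0.002, 1.079]
force: [0.5, 0.4, 0.1]
grip_width: -0.0002
gripper_force: 0.0
```

```bash
python3 look.py m5; python3 -c "
from h import *
print(bot.get_state()['grip_width'],bot.get_state()['joint_pos'])"
```

```text
top 0.65 32 dish [0.5647 0.0361] off nest x,y mm -0.3130938940871946 1.2458756928609198
top 0.64 26 dish [ 0.649  -0.1233] off nest x,y mm 149.48893060829874 -99.12125935194622
scene 0.77 177 dish [0.5686 0.0361] off nest x,y mm 3.1632622210125314 3.0797813602866726
scene 0.41 44 dish [0.4622 0.473 ] off nest x,y mm -297.72969853648226 337.2326954513295
8.625 tcp [ 0.5156249  -0.05618235  0.25480923] rel 0.2496521136362247 -103.31805231406136 [ 0.63530365 -0.08228093 -0.31607743]
-0.0001688949995887249 [-1.11419175e-01  1.87125829e-01  1.85525500e+00 -7.94173029e-06
  1.10165285e+00  3.80637107e-01]
```

Request:
{"op": "carry_out", "data": {
  "series": [
    [[0, 0, 0, -7, 44, 0, 0], [0, 0, 0, -7, 44, 0, 0], [0, 0, 0, -7, 44, 0, 0], [0, 0, 0, -7, 44, 0, 0], [0, 0, 0, -7, 44, 0, 0], [0, 0, 0, -8, 46, 0, 0], [0, 0, 0, 0, 0, -35, 0], [0, 0, 0, 0, 0, -30, 0], [0, 0, 0, 0, 0, -10, 0], [0, 0, 0, 0, 0, 0, 0]]
  ]
}}

```text
t: 9.88
ee_pos: [0.4732, 0.2095, 0.1805]
orientation: [-3.14, 0.002, 1.079]
force: [0.4, 0.4, -0.0]
grip_width: -0.0001
gripper_force: 0.0
```

```bash
python3 look.py m6
```

```text
top 0.76 48 dish [0.5637 0.037 ] off nest x,y mm -1.6281654476461034 1.4575296342633255
top 0.49 43 dish [ 0.6685 -0.1067] off nest x,y mm 158.78899758034174 -75.26812090109632
scene 0.81 142 dish [0.5685 0.0362] off nest x,y mm 2.994199792648315 3.047714552411116
10.075 tcp [0.4743045  0.21005224 0.18229611] rel -162.37727670760003 111.48074803508152 [-0.57466359 -0.10748917  0.18355828]
```

View pics/m6.png

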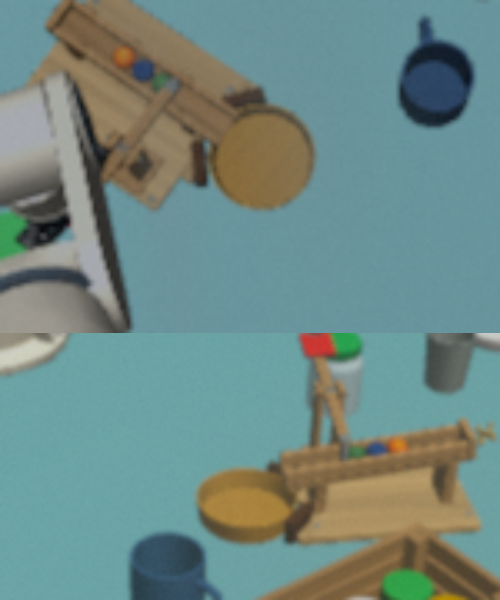

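The dish sits in the V under the lip (top half (263,157)). Pressing the paddle.

Request:
{"op": "carry_out", "data": {
  "series": [
    [[0, 0, 0, 0, 0, -9, 0], [0, 0, 0, 0, 0, -8, 0], [0, 0, 0, 0, 0, -8, 0], [0, 0, 0, 0, 0, -8, 0], [0, 0, 0, 0, 0, -7, 0], [0, 0, 0, 0, 0, -2, 0], [0, 0, 0, 0, 0, 0, 0], [0, 0, 0, 0, 0, 0, 0], [0, 0, 0, 0, 0, 0, 0], [0, 0, 0, 0, 0, 0, 0]]
  ]
}}

```text
t: 11.32
ee_pos: [0.4733, 0.21, 0.1395]
orientation: [-3.141, 0.0, 1.079]
force: [-5.6, 2.1, 9.7]
grip_width: -0.0002
gripper_force: 4.9
```

```bash
python3 look.py m7
```

```text
top 0.69 76 dish [0.5639 0.037 ] off nest x,y mm -1.4406607073745659 1.5558927036152232
scene 0.92 165 dish [0.5683 0.0358] off nest x,y mm 3.0002168725915874 2.622827230304588
11.525 tcp [0.47326904 0.21002402 0.13950477] rel -163.27550497823253 110.96488921828728 [-5.22587463  2.60265373  8.80633744]
```

View pics/m7.png

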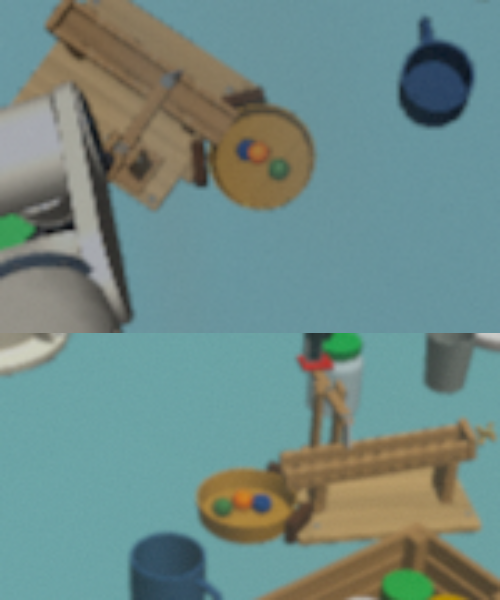

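All three marbles are in the dish (top half: around (245-280,150-170)) and the chute is empty. I'll hold briefly, then lift straight up.

Request:
{"op": "carry_out", "data": {
  "series": [
    [[0, 0, 0, 0, 0, 0, 0], [0, 0, 0, 0, 0, 0, 0], [0, 0, 0, 0, 0, 0, 0], [0, 0, 0, 0, 0, 8, 0], [0, 0, 0, 0, 0, 10, 0], [0, 0, 0, 0, 0, 12, 0], [0, 0, 0, 0, 0, 30, 0], [0, 0, 0, 0, 0, 40, 0], [0, 0, 0, 0, 0, 0, 0], [0, 0, 0, 0, 0, 0, 0]]
  ]
}}

```text
t: 12.78
ee_pos: [0.4733, 0.2097, 0.2391]
orientation: [-3.142, 0.0, 1.079]
force: [0.1, -0.0, -0.7]
grip_width: -0.0003
gripper_force: 0.0
```

```bash
python3 look.py m8
```

```text
top 0.8 70 dish [0.5632 0.0363] off nest x,y mm -1.7732561456229428 0.6620441652236767
scene 0.94 179 dish [0.5686 0.0362] off nest x,y mm 3.113320717493619 3.178268157007318
12.975 tcp [0.47303641 0.20962109 0.23826593] rel -163.2892441369725 110.49983934340815 [-0.06112582  0.41801441  0.10620163]
```

View pics/m8.png

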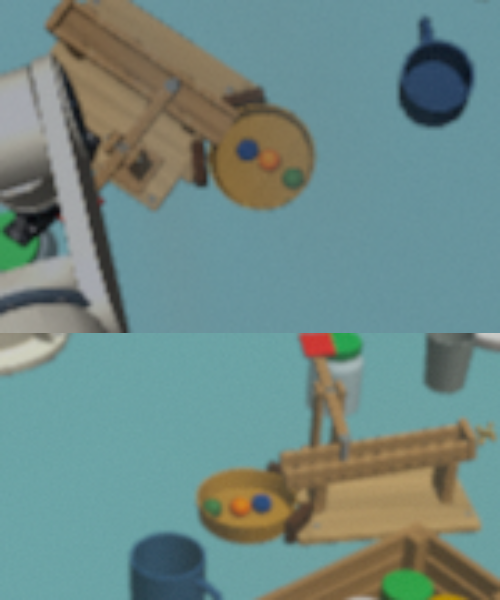

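The paddle is up again, the gate is shut and the marbles lie in the dish, so I'll hand in.

```bash
python3 -c "
from bench import bot
print(bot.close_job())"
```

```text
the job is handed in; nothing more can be done
None
```

The job is handed in: in the last pictures the dish sits home against the V-stop with all three marbles in it, the paddle is back up and the gate is shut (the hand-in returned no verdict).

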